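# Knock the peg flush, then hold the angle gauge on its mark

## Robot

A 6-joint arm with a two-finger parallel gripper is mounted at the origin on the work surface. World frame = base frame: x ahead of the robot, y to its left, z up, the work surface at z = 0. Lengths are in m, angles in rad, forces in N, time in s.
With the tool pointing down it reaches from about 0.275 to 0.75 m from the base axis. Payload 10.2 kg.
Tool frame: the origin (TCP) lies at the very end of the fingers, on their centre line; the grasp point (between the pads) lies 19 mm behind it; z points along the fingers, y is the line along which they close (so a half turn about z gives the same grasp; the last joint's range is limited). The gripper opens to 88 mm and grips with 3 to 60 N. Pads are 18 mm wide; open, the fingers measure 123 mm over their backs; the gripper's body (75 mm by 187 mm) begins 45 mm behind the grasp point.
Start: joints at [1.056, 0.313, 1.498, -0, 1.331, -0.223], TCP at [0.151, 0.503, 0.239] pointing down, gripper open.
Joint ranges: [-2.94, 2.94], [-0.97, 2.17], [0.19, 2.56], [-1.23, 4.37], [0.02, 3.11], [-2.88, 2.88]. Speed limits (rad/s): [2.39, 2.39, 3.01, 3.14, 3.14, 3.14].

## Interface

Orientations are given as a unit quaternion [x, y, z, w].
In Python, from workcell import status, optics, env gives the robot as it stands. The module is installed in compiled form; this text tells all that it offers.
- The arm moves only by the tool apply_moves, never from a script. Its argument "rows" is a list of rows, each a list of 3 entries, a list of its own where there are three numbers: the shift along the tool's x, y, z in cm, then the turn, a rotation vector about the tool's x, y, z in rad, then the closure, from 0 (fully open) to 1 (shut). A call has 1 to 10 rows; each row shifts and turns the commanded pose from where the row before left it, along the tool's axes as they then stand; what a row does not reach is not made up. A row lasts 1/10 s, in which the tool goes at most 50 mm and 8.59 degrees, less where a joint would pass 70% of its speed; a pose out of reach is approached as far as the arm can. A call with a gripper value outside its range is refused whole. The fingers move at their own pace and stop on an object; the grip force is fixed at half the most. Time passes only in rows, so rows that do not move let the fingers close. It gives the time, the measured TCP pose, the force and the opening at its end, in the units of the state.
- status.state(): the state, without advancing time (a new reading comes with each control period).
- optics.get_image(name): name is "side" or "top" or "wrist"; returns the picture (480x640x3 uint8, blue, green, red); there is no depth.
- optics.camera_params(name): a dict with "fov_y" (degrees; the focal length in pixels is half the picture's height over the tangent of half this angle, whatever the lens; pixels are square), "cx", "cy" (the principal point, pixels), "D" ([k1, k2, p1, p2, k3] as OpenCV has them; the pictures are not rectified), "pose" (4x4, takes a point from camera to world coordinates); the wrist camera has in their place "mount" (4x4, takes a point from camera to tool coordinates, whose origin is the TCP and whose axes are the flange's). Camera axes: x right, y up, looking along -z (the intrinsics and any distortion apply to the point x, -y, -z); pixel columns grow to the right and rows downward; lengths in m; the calibration is good to about 2 mm. A picture is of the moment at which its call begins: read the wrist's pose just before it. camera_params takes no time and is no camera call.
- env.job_done(): hands the job in, once; it reports no verdict.
The state is a dict: "clock": time; "joints": joint angles; "dq": joint speeds; "joint_torque": joint torques, N m; "tool_pos": TCP position; "eef_rot": TCP orientation; "contact_force": force on the tool from outside, world axes, zero at the start; "torque": the same for the moment, N m; "finger_gap": finger opening in m.
Only numpy, scipy, OpenCV 4.12 (cv2) and the standard library are available. Lean on these libraries where they do the work, as an engineer would, in place of code of your own. Each camera call takes 0.05 s, during which the arm holds its last target. There are 200 camera calls.

## Task

Pick up the mallet by its handle and knock the proud peg in the stud offcut down flush, then put the mallet back down on the bench, clear of the stud. Then take the angle gauge by its upright grip, stand it lengthways along the stud with the middle of its foot on the half-round batten, and rock it until its swinging pointer settles on the mark on its dial. Finish while still gripping the gauge and holding it steady there, foot resting on the batten; do not touch the peg with the fingers, and leave the tape measure, the wooden block and the carton as they are.

Things in the scene. Friction and masses are not known exactly. Their poses are not given: they have to be found in the camera images.
- stud: Pine stud offcut fixed flat on the bench, 90 (x) x 260 (y) x 45 mm high, its length across the robot's view. Origin at the centre of its underside. Its own x points away from the robot, its y lies along its length. A half-round wooden batten lies across the top at mid length, along the stud's x, 88 mm long, crest 14 mm above the stud's flat top (59 mm above the bench), 41 mm wide at the top face; it is a piece of a 22 mm radius round.
- batten_axis (a point): The centre of the batten's 22 mm radius round: 8 mm below the stud's top, 37 mm above the bench, at the middle of the stud. A flat foot that rocks without leaving the batten stays 22 mm from this axis, which runs along the stud's x.
- peg_top (a point): Centre of the top of the round dark wooden peg, 18 mm diameter, in the stud's top 54 mm from the batten axis on the stud's +y side. Undriven it stands 20 mm proud of the stud's flat top (65 mm above the bench).
- peg (a joint): How far the peg is driven down, m: 0 standing 20 mm proud, 0.020 flush with the stud's flat top, where it stops. Tight with a weak spring: starts to move at about 7 N, takes about 10 N at the end (more when fast), and stays where it is driven.
- mallet: Wooden joiner's mallet, about 0.42 kg, standing on its striking face. Origin at the centre of that lower striking face. Head 60 (x) x 46 (y) x 100 mm high. The level handle leaves the head towards the mallet's own -x: from 30 to 180 mm behind the head's centre, 26 mm wide (y), 32 mm high, its middle 60 mm above the lower face. Mallet and gauge may stand on either side of the stud.
- mallet_handle (a point): Point in the middle of the handle, 52 mm behind the head's centre (22 mm behind the head's rear face), 60 mm above the lower striking face.
- mallet_head (a point): Centre of the mallet's head, 50 mm above the lower striking face.
- gauge: Pendulum angle gauge, about 0.4 kg, standing upright. Origin at the centre of its flat foot's underside. Foot 36 (x) x 124 (y) x 14 mm high; above it a round dial, 92 mm across, 14 mm thick, centre 64 mm above the foot, white face towards the gauge's own +x (away from the robot); above that an upright black grip block 24 (x) x 28 (y) mm from 96 to 160 mm above the foot.
- gauge_foot (a point): Centre of the underside of the gauge's foot.
- gauge_grip (a point): Point inside the grip block, 140 mm above the centre of the foot's underside, straight over it.
- pointer (a joint): Angle of the pointer on the gauge, rad: it hangs plumb from the dial's centre and swings for about half a second after a movement. 0 when the gauge is upright; grows as the gauge leans so that its +y end goes down (+y end: the end on the left when looking along the gauge's +x, as from the robot).
- pointer_tip (a point): Lower end of the dark pointer, 33 mm below the dial's centre when it hangs straight; its z axis runs along the pointer.
- mark (a joint): Angle of the mark on the dial, rad, in the same sense as the pointer: the pointer is on the mark when both joint values are equal. Set between 0.07 and 0.15; it does not move during the work.
- mark_tip (a point): The mark, a small dark tab, 3.6 mm wide, standing on the dial's rim 35 to 46 mm from the centre (this point: 36.5 mm from the centre); its z axis runs along the tab, towards the dial's centre.
- tape: Bystander: grey tape measure, 36 x 62 x 58 mm high, loose. Origin at the centre of its underside.
- wedge: Bystander: small wooden block 50 x 90 x 22 mm, loose. Origin at the centre of its underside.
- screws: Bystander: cardboard carton of screws 70 x 95 x 40 mm high, beyond the stud, loose. Origin at the centre of its underside.
Not all that is in view belongs to the job. Of the things that look like the gauge, the larger one is meant. Leave any orange look-alike of the mallet alone.

How it is judged:
On the way, in this order (a step that is already met when the one before it is completed fails the run):
1. the mallet drives the peg down flush (value of joint peg above 0.0165 m and distance between mallet and peg_top below 0.035 m and contact force between the fingers and mallet above 1 N).
2. the mallet is put down on the bench and let go (contact force between the fingers and mallet below 0.1 N and contact force between mallet and stud below 0.1 N and contact force between mallet and gauge below 0.1 N and height (world z) of mallet_head below 0.065 m and linear speed of mallet below 0.03 m/s), for 0.2 s.
At the end, for the whole second after the job is handed in: Peg flush within 3.5 mm; mallet let go on the bench, clear of stud and gauge; gauge still gripped, pressing on the batten (over 0.5 N), its foot centred within 20 mm and along the stud within 0.2 rad; pointer still, within 0.03 rad of the mark (all of step 2 and value of joint peg above 0.0165 m and angle between the z axis of pointer_tip and the z axis of mark_tip, either way round below 0.03 rad and velocity of joint pointer between -0.4 and 0.4 rad/s and contact force between gauge and stud above 0.5 N and contact force between the fingers and gauge above 2 N and horizontal distance between gauge_foot and batten_axis below 0.02 m and z of gauge_foot in the frame of stud between 0.052 and 0.066 m and angle between the x axis of gauge and the x axis of stud, either way round below 0.2 rad and linear speed of gauge below 0.02 m/s); the arm keeps its last pose, push and grip.
It fails at once if the fingers touch the peg (contact force between the fingers and peg_c0 above 1 N).
It fails at once if the tape measure is disturbed (distance of tape from where it was at the start of the episode above 0.03 m).
It fails at once if the wooden block is disturbed (distance of wedge from where it was at the start of the episode above 0.03 m).
It fails at once if the carton is disturbed (distance of screws from where it was at the start of the episode above 0.03 m).
It also fails if it takes over 54 s, if anything falls off the work surface, if the arm or the gripper's body presses on something with over 40 N, if the wrist force passes 120 N, or if a joint passes its speed limit or range.

## Working session

There is one attempt and no reset: what is moved stays moved. The work goes in short steps, Python scripts to look and compute and a tool call to move; the robot and the scene stay as the last step left them, time stands still between calls to the robot, and variables do not carry over. Pictures are saved under pics/ and viewed, on a budget of 10 in all, crops included, one or two more only if the job needs it, and the job is handed in when it is done.

Besides the shell and the picture viewer there is one more tool, called after ">>>" as name(argument=value, ...), one argument or row to a line, values as JSON. apply_moves: Moves the arm, as the interface text tells. Its arguments: {"type":"object","properties":{"rows":{"type":"array"}},"required":["rows"]}

```bash
mkdir -p pics
python3 - <<'E'
from workcell import status, optics
import cv2, numpy as np
s=status.state(); print({k:np.round(v,3) for k,v in s.items()})
for n in("top","side"):
    cv2.imwrite(f"pics/{n}0.png",optics.get_image(n)); p=optics.camera_params(n); print(n,{k:np.round(v,3).tolist() for k,v in p.items()})
print({k:np.round(v,3).tolist() for k,v in optics.camera_params("wrist").items()})
E
```

```text
{'clock': np.float64(0.0), 'joints': array([ 1.056,  0.313,  1.498,  0.   ,  1.331, -0.223]), 'dq': array([-0.001, -0.   , -0.002, -0.001,  0.001, -0.001]), 'joint_torque': array([ 1.0000e-03, -4.0221e+01, -2.5228e+01,  6.9000e-02,  3.5000e-02,
       -0.0000e+00]), 'tool_pos': array([0.151, 0.503, 0.238]), 'eef_rot': array([ 0.145,  0.989, -0.001, -0.   ]), 'contact_force': array([0.862, 0.628, 0.028]), 'torque': array([ 0.018, -0.001,  0.027]), 'finger_gap': np.float64(0.088)}
top {'fov_y': 54.628, 'cx': 308.515, 'cy': 241.091, 'D': [-0.026, 0.0, 0.0, 0.0, 0.0], 'pose': [[0.006, 0.995, -0.096, 0.524], [-1.0, 0.004, -0.024, -0.076], [-0.024, 0.096, 0.995, 1.149], [0.0, 0.0, 0.0, 1.0]]}
side {'fov_y': 48.21, 'cx': 318.982, 'cy': 243.287, 'D': [-0.028, 0.0, 0.0, 0.0, 0.0], 'pose': [[0.683, 0.38, -0.624, -0.156], [-0.731, 0.343, -0.59, -0.812], [-0.01, 0.859, 0.512, 0.719], [0.0, 0.0, 0.0, 1.0]]}
{'fov_y': 58.925, 'cx': 326.111, 'cy': 237.131, 'D': [-0.06, 0.0, 0.0, 0.0, 0.0], 'mount': [[0.001, 0.95, 0.312, 0.081], [1.0, -0.001, -0.001, -0.0], [-0.001, 0.312, -0.95, -0.145], [0.0, 0.0, 0.0, 1.0]]}
```

View pics/top0.png

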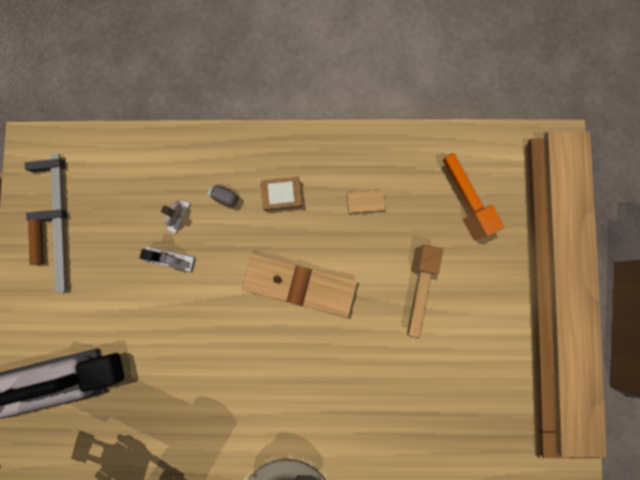

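View pics/side0.png

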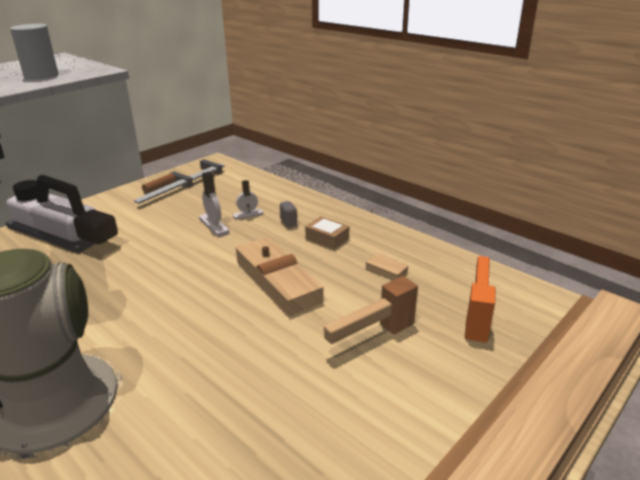

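Top view, candidates. Mallets: brown at (428,260) and orange at (480,205); the brown one is meant. Gauges: the one at (167,260) has the longer foot (about 50 px = 124 mm), and the one at (177,215) is smaller. The stud is at (300,285), with the peg at (278,280). I'll confirm these in an enlarged crop.

```bash
cat > h.py <<'E'
import numpy as np, cv2
from workcell import status, optics
from scipy.spatial.transform import Rotation as R
def cam(n, s=None):
    p=optics.camera_params(n); f=240/np.tan(np.radians(p["fov_y"])/2)
    K=np.array([[f,0,p["cx"]],[0,f,p["cy"]],[0,0,1]])
    if "pose" in p: T=np.array(p["pose"])
    else:
        W=np.eye(4); W[:3,:3]=R.from_quat(s["eef_rot"]).as_matrix(); W[:3,3]=s["tool_pos"]; T=W@np.array(p["mount"])
    return K,np.array(p["D"],float),T
def ray(c,uv):
    K,D,T=c; q=cv2.undistortPoints(np.array(uv,float).reshape(-1,1,2),K,D)[:,0]
    d=np.c_[q[:,0],-q[:,1],-np.ones(len(q))]@T[:3,:3].T
    return T[:3,3],d/np.linalg.norm(d,axis=1,keepdims=True)
def onz(c,uv,z):
    o,d=ray(c,uv); return o+d*((z-o[2])/d[:,2])[:,None]
def proj(c,P):
    K,D,T=c; q=(np.array(P,float).reshape(-1,3)-T[:3,3])@T[:3,:3]*[1,-1,-1]
    return cv2.projectPoints(q,np.zeros(3),np.zeros(3),K,D)[0][:,0]
def tri(c1,u1,c2,u2):
    A=np.zeros((3,3));b=np.zeros(3);L=[]
    for c,u in((c1,u1),(c2,u2)):
        o,d=ray(c,[u]); M=np.eye(3)-np.outer(d[0],d[0]); A+=M;b+=M@o; L.append((o,M))
    x=np.linalg.solve(A,b); return x,[np.linalg.norm(M@(x-o)) for o,M in L]
E
python3 - <<'E'
from h import *
t=cv2.imread("pics/top0.png"); s=cv2.imread("pics/side0.png")
a=cv2.resize(t[195:345,130:450],None,fx=2.5,fy=2.5,interpolation=cv2.INTER_CUBIC)  #800x375
b=cv2.resize(s[165:240,180:300],None,fx=2.96,fy=2.96,interpolation=cv2.INTER_CUBIC)
c=np.zeros((600,800,3),np.uint8); c[:375]=a; c[375:375+b.shape[0],:b.shape[1]]=b
b2=cv2.resize(s[235:345,320:420],None,fx=2,fy=2,interpolation=cv2.INTER_CUBIC); c[378:598,400:600]=b2
cv2.imwrite("pics/crop1.png",c)
E
```

```text
(no output)
```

View pics/crop1.png

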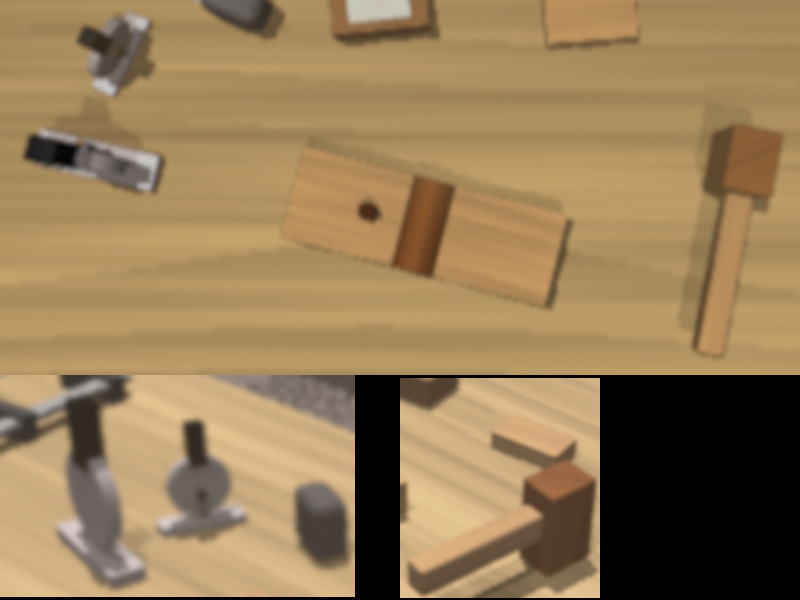

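The crop confirms it. The larger gauge is the left one (grip at crop (50,150), foot end at (160,172)), and the wooden mallet's head is at crop (745,160). Now casting rays.

Run:
```python
from h import *
np.set_printoptions(precision=4,suppress=True)
T=cam("top");S=cam("side")
f=lambda pts:np.array(pts)/2.5+[130,195]
st=onz(T,f([(303,148),(570,219),(548,306),(283,237)]),.045)
print("stud",st[:,:2],st.mean(0),[np.linalg.norm(st[i]-st[(i+1)%4]) for i in range(4)])
e=(st[0]+st[3]-st[1]-st[2]); e/=np.linalg.norm(e); print("stud yaw",np.arctan2(-e[0],e[1]))
print("batten",onz(T,f([(434,180),(415,273)]),.059), "peg",onz(T,f([(368,210)]),.065))
hd=onz(T,f([(736,126),(782,136),(771,199),(722,190)]),.1); print("mhead",hd[:,:2],hd.mean(0))
ha=onz(T,f([(738,196),(709.5,353)]),.076); d=ha[0]-ha[1]; print("handle",ha,np.linalg.norm(d),"yaw",np.arctan2(d[1],d[0]))
# masks of gauge grip (dark) in top
im=cv2.imread("pics/top0.png"); g=im.max(2)
m=(g<50).astype(np.uint8); m[:, :130]=0; m[:235]=0; m[285:]=0; m[:,200:]=0
ys,xs=np.nonzero(m); print("grip px",xs.min(),xs.max(),ys.min(),ys.max(),len(xs),xs.mean(),ys.mean())
print("grip top cands",onz(T,f([(40,150)]),.16))
ft=onz(T,f([(162,155),(155,193)]),.014); print("foot +end corners",ft)
im=cv2.imread("pics/side0.png"); a=lambda p:np.array(p,float)/2.96+[180,165-375/2.96]
print("side foot", onz(S,a([(58,528),(80,520),(145,572),(108,583)]),.014))
```

```text
stud [[ 0.5981  0.088 ]
 [ 0.532  -0.1663]
 [ 0.4504 -0.1454]
 [ 0.5134  0.1056]] [ 0.5235 -0.0296  0.045 ] [np.float64(0.26277294645457405), np.float64(0.0841752557940757), np.float64(0.25876018103481807), np.float64(0.08655737724028904)]
stud yaw -0.2501079915032465
batten [[ 0.5676 -0.038   0.059 ]
 [ 0.4809 -0.0209  0.059 ]] peg [[0.5391 0.0232 0.065 ]]
mhead [[ 0.6159 -0.3118]
 [ 0.607  -0.3531]
 [ 0.5503 -0.342 ]
 [ 0.5582 -0.2983]] [ 0.5828 -0.3263  0.1   ]
handle [[ 0.5535 -0.3179  0.076 ]
 [ 0.4111 -0.2898  0.076 ]] 0.14514439388071915 yaw -0.19501652508118175
grip px 141 160 250 260 150 150.36 255.31333333333333
grip top cands [[0.5876 0.299  0.16  ]]
foot +end corners [[0.5927 0.2321 0.014 ]
 [0.5552 0.238  0.014 ]]
side foot [[0.5842 0.3504 0.014 ]
 [0.6082 0.3481 0.014 ]
 [0.5861 0.2214 0.014 ]
 [0.5512 0.2303 0.014 ]]
```

```bash
cat >> h.py <<'E'
def plan(x,y,z,psi,tilt=None):
    """turn needed first (tool rotvec), then shift (cm) along the turned axes; psi: tool x = -(cos,sin)"""
    s=status.state(); A=R.from_quat(s["eef_rot"])
    c,n=np.cos(psi),np.sin(psi)
    B=R.from_matrix(np.array([[-c,n,0],[-n,-c,0],[0,0,1.]])@np.diag([1,-1,-1])) if tilt is None else tilt
    # tool x=-(c,n), tool z down, tool y=z cross x
    X=np.array([-c,-n,0]);Z=np.array([0,0,-1.]);B=R.from_matrix(np.c_[X,np.cross(Z,X),Z]) if tilt is None else tilt
    print("turn",np.round((A.inv()*B).as_rotvec(),3),"shift cm",np.round(B.inv().apply(np.array([x,y,z])-s["tool_pos"])*100,2),"t",round(float(s["clock"]),2))
E
python3 - <<'E'
from h import *
plan(.46,-.03,.24,-.25)
E
```

```text
turn [-0.001 -0.    -0.042] shift cm [-43.12 -43.96  -0.17] t 0.1
```

>>> apply_moves(
  rows=[
    [[0, -1, 0], [0, 0, -0.042], 0],
    [[-2, -3, 0], [0, 0, 0], 0],
    [[-2.4, -3, 0], [0, 0, 0], 0],
    [[-2.4, -3, 0], [0, 0, 0], 0],
    [[-2.4, -3, 0], [0, 0, 0], 0],
    [[-2.4, -3, 0], [0, 0, 0], 0],
    [[-2.4, -3, 0], [0, 0, 0], 0],
    [[-2.4, -3, 0], [0, 0, 0], 0],
    [[-2.4, -3, 0], [0, 0, 0], 0],
    [[-2.4, -3, 0], [0, 0, 0], 0],
  ],
)

```text
clock: 1.1
tool_pos: [0.287, 0.1778, 0.2387]
eef_rot: [0.124, 0.992, 0.0, 0.0]
contact_force: [0.8, 0.0, 1.1]
finger_gap: 0.0883
```

>>> apply_moves(
  rows=[
    [[-3, -3, 0], [0, 0, 0], 0],
    [[-3, -3, 0], [0, 0, 0], 0],
    [[-3, -3, 0], [0, 0, 0], 0],
    [[-3, -3, 0], [0, 0, 0], 0],
    [[-3, -2, 0], [0, 0, 0], 0],
    [[-3, -1.5, 0], [0, 0, 0], 0],
    [[-2, -0.5, 0], [0, 0, 0], 0],
    [[-1, 0, 0], [0, 0, 0], 0],
    [[0, 0, 0], [0, 0, 0], 0],
  ],
)

```text
clock: 2.0
tool_pos: [0.451, -0.0277, 0.2383]
eef_rot: [0.125, 0.992, 0.0, -0.0]
contact_force: [0.3, -0.2, 0.0]
finger_gap: 0.0881
```

Run:
```python
from h import *
import pickle
s=status.state(); im=optics.get_image("wrist"); pickle.dump((s,),open("w1.pkl","wb")); cv2.imwrite("pics/w1.png",im)
print(s["tool_pos"],s["clock"])
plan(.47,-.30,.24,-.2)
```

```text
[ 0.45102096 -0.02765814  0.23828711] 2.0
turn [ 0.    -0.001 -0.049] shift cm [ -7.34 -26.34  -0.16] t 2.05
```

View pics/w1.png

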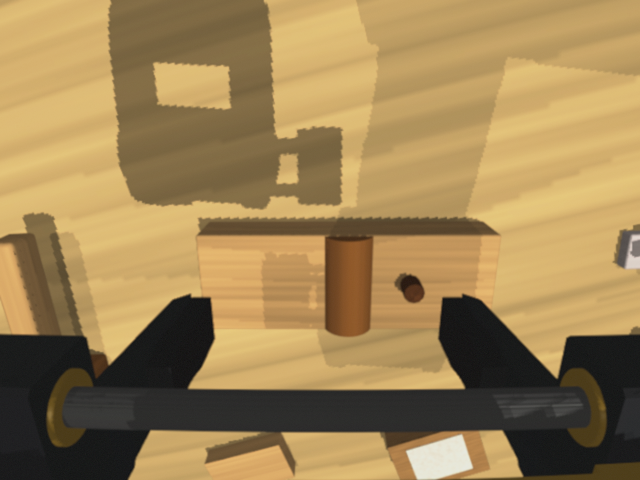

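The wrist view shows the stud's near edge at row 235 (corners (198,235) and (499,235)), the batten at columns 325–372, and the peg top at (413,290).

Run:
```python
from h import *
import pickle
np.set_printoptions(precision=4,suppress=True)
s=pickle.load(open("w1.pkl","rb"))[0]; W=cam("wrist",s)
n=onz(W,[(197.5,235),(499,235)],.045); d=n[1]-n[0]; L=np.linalg.norm(d); e=d/L; print("near edge",n,L,"yaw",np.arctan2(-e[0],e[1]))
c=n.mean(0)+.045*np.array([e[1],-e[0],0]); print("stud c",c)
print("batten",onz(W,[(348.5,237),(348.5,335)],.059),"peg",onz(W,[(413,290)],.065),"pred peg",c+.054*e)
```

```text
near edge [[ 0.4517 -0.1393  0.045 ]
 [ 0.5144  0.1074  0.045 ]] 0.25459053969818607 yaw -0.2488340168448886
stud c [ 0.5266 -0.0271  0.045 ]
batten [[ 0.48   -0.0163  0.059 ]
 [ 0.5676 -0.0369  0.059 ]] peg [[0.536 0.025 0.065]] pred peg [0.5399 0.0253 0.045 ]
```

>>> apply_moves(
  rows=[
    [[0, -2, 0], [0, 0, -0.049], 0],
    [[-0.7, -3, 0], [0, 0, 0], 0],
    [[-0.7, -3, 0], [0, 0, 0], 0],
    [[-0.7, -3, 0], [0, 0, 0], 0],
    [[-0.7, -3, 0], [0, 0, 0], 0],
    [[-0.7, -3, 0], [0, 0, 0], 0],
    [[-0.7, -3, 0], [0, 0, 0], 0],
    [[-0.7, -3, 0], [0, 0, 0], 0],
    [[-0.7, -2, 0], [0, 0, 0], 0],
    [[0, -1.3, 0], [0, 0, 0], 0],
  ],
)

```text
clock: 3.05
tool_pos: [0.452, -0.2967, 0.2387]
eef_rot: [0.1, 0.995, 0.0, -0.0]
contact_force: [-1.4, 1.2, -0.4]
finger_gap: 0.0882
```

```bash
sleep 1
python3 - <<'E'
from h import *
import pickle
s=status.state(); im=optics.get_image("wrist"); pickle.dump((s,),open("w2.pkl","wb")); cv2.imwrite("pics/w2.png",im)
print(s["tool_pos"],s["clock"],s["dq"])
E
```

```text
[ 0.45199825 -0.29669899  0.23872522] 3.05 [-0.19287374  0.08587464 -0.11842168  0.00472839  0.04097536 -0.2027184 ]
```

View pics/w2.png

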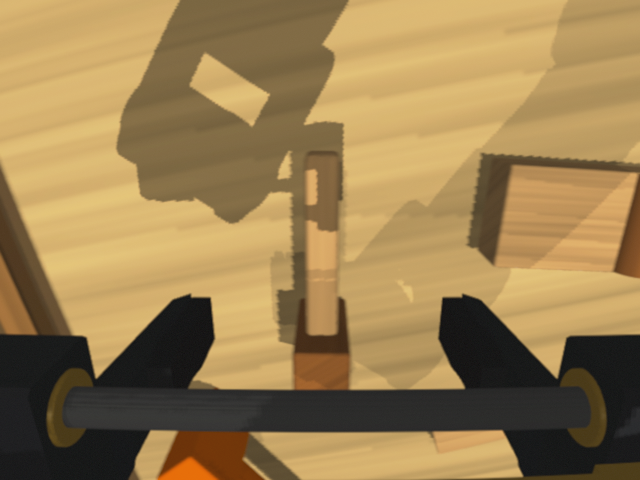

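The handle runs from (321.5,156) to (322.5,335), and the head's rear top edge is at row 353, columns 295–349. The fingers are roughly aligned with it.

Run:
```python
from h import *
import pickle
np.set_printoptions(precision=4,suppress=True)
s=pickle.load(open("w2.pkl","rb"))[0]; W=cam("wrist",s)
h=onz(W,[(321.5,156),(322.5,335)],.076); d=h[1]-h[0]; print(h,np.linalg.norm(d)); psi=np.arctan2(d[1],d[0]); print("yaw",psi)
r=onz(W,[(295,353),(349,353)],.1); print("rear top edge",r,r.mean(0),np.linalg.norm(r[1]-r[0]))
u=d/np.linalg.norm(d); g=h[1]-.022*u; g2=r.mean(0)-.022*u; print("grasp",g,g2)
plan(.531,-.313,.12,psi)
```

```text
[[ 0.4109 -0.2917  0.076 ]
 [ 0.5548 -0.3204  0.076 ]] 0.14677368307567787
yaw -0.197088560926568
rear top edge [[ 0.5521 -0.3415  0.1   ]
 [ 0.5604 -0.3004  0.1   ]] [ 0.5563 -0.3209  0.1   ] 0.04195242059190395
grasp [ 0.5332 -0.3161  0.076 ] [ 0.5347 -0.3166  0.1   ]
turn [-0.    -0.    -0.004] shift cm [-8.09  0.06 11.87] t 3.1
```

>>> apply_moves(
  rows=[
    [[-2, -0.1, 0], [0, 0, 0], 0],
    [[-2.5, -0.1, 2], [0, 0, 0], 0],
    [[-2.2, -0.1, 3], [0, 0, 0], 0],
    [[-1.5, 0, 3], [0, 0, 0], 0],
    [[0, 0, 3], [0, 0, 0], 0],
    [[0, 0, 1], [0, 0, 0], 0],
    [[0, 0, 0], [0, 0, 0], 0],
  ],
)

```text
clock: 3.8
tool_pos: [0.5315, -0.3145, 0.1182]
eef_rot: [0.1, 0.995, 0.001, -0.001]
contact_force: [0.0, -0.5, 0.3]
finger_gap: 0.0882
```

Run:
```python
from h import *
plan(.532,-.3155,.038,-.197)
```

```text
turn [ 0.001 -0.002 -0.003] shift cm [-0.07 -0.08  8.02] t 3.8
```

>>> apply_moves(
  rows=[
    [[0, -0.1, 2], [0, 0, 0], 0],
    [[0, 0, 2], [0, 0, 0], 0],
    [[0, 0, 2], [0, 0, 0], 0],
    [[0, 0, 1.5], [0, 0, 0], 0],
    [[0, 0, 0.5], [0, 0, 0], 0],
    [[0, 0, 0], [0, 0, 0], 0],
  ],
)

```text
clock: 4.4
tool_pos: [0.5319, -0.3167, 0.0393]
eef_rot: [0.1, 0.995, -0.0, 0.0]
contact_force: [-0.2, -0.4, -0.4]
finger_gap: 0.0878
```

>>> apply_moves(
  rows=[
    [[0, 0, 0], [0, 0, 0], 1],
    [[0, 0, 0], [0, 0, 0], 1],
    [[0, 0, 0], [0, 0, 0], 1],
    [[0, 0, 0], [0, 0, 0], 1],
    [[0, 0, 0], [0, 0, 0], 1],
    [[0, 0, 0], [0, 0, 0], 1],
    [[0, 0, 0], [0, 0, 0], 1],
    [[0, 0, 0], [0, 0, 0], 1],
  ],
)

```text
clock: 5.2
tool_pos: [0.5317, -0.3166, 0.0387]
eef_rot: [0.1, 0.995, 0.0, -0.0]
contact_force: [-0.4, 1.4, -0.3]
finger_gap: 0.0263
```

>>> apply_moves(
  rows=[
    [[0, 0, -0.5], [0, 0, 0], 1],
    [[0, 0, -1], [0, 0, 0], 1],
    [[0, 0, -2], [0, 0, 0], 1],
    [[0, 0, -2.5], [0, 0, 0], 1],
    [[0, 0, -2.5], [0, 0, 0], 1],
    [[0, 0, -2.5], [0, 0, 0], 1],
    [[0, 0, -1.5], [0, 0, 0], 1],
    [[0, 0, -0.5], [0, 0, 0], 1],
    [[0, 0, 0], [0, 0, 0], 1],
  ],
)

```text
clock: 6.1
tool_pos: [0.5318, -0.3167, 0.1692]
eef_rot: [0.1, 0.995, -0.0, 0.0]
contact_force: [0.4, 0.3, -4.0]
finger_gap: 0.0257
```

Run:
```python
from h import *
s=status.state();print(s["contact_force"],s["torque"],s["finger_gap"],s["tool_pos"])
plan(.498,.0385,.165,-.249)
```

```text
[ 0.39468179  0.27004448 -4.04282574] [0.07805013 0.07518956 0.02157303] 0.025663222435247404 [ 0.53180263 -0.31670109  0.1692212 ]
turn [-0.     0.001  0.048] shift cm [12.03 33.59  0.42] t 6.1
```

>>> apply_moves(
  rows=[
    [[0, 0.5, 0], [0, 0, 0.024], 1],
    [[0, 1.1, 0], [0, 0, 0.024], 1],
    [[1, 2, 0], [0, 0, 0], 1],
    [[1, 3, 0], [0, 0, 0], 1],
    [[1, 3, 0], [0, 0, 0], 1],
    [[1, 3, 0], [0, 0, 0], 1],
    [[1, 3, 0], [0, 0, 0], 1],
    [[1, 3, 0], [0, 0, 0], 1],
    [[1, 3, 0], [0, 0, 0], 1],
    [[1, 3, 0], [0, 0, 0], 1],
  ],
)

```text
clock: 7.1
tool_pos: [0.5136, -0.057, 0.1677]
eef_rot: [0.124, 0.992, 0.0, -0.001]
contact_force: [0.8, -0.7, -3.6]
finger_gap: 0.0253
```

>>> apply_moves(
  rows=[
    [[1, 3, 0], [0, 0, 0], 1],
    [[1, 2.5, 0], [0, 0, 0], 1],
    [[1, 1.5, 0], [0, 0, 0], 1],
    [[1, 1, 0], [0, 0, 0], 1],
    [[0, 0, 0], [0, 0, 0], 1],
    [[0, 0, 0], [0, 0, 0], 1],
  ],
)

```text
clock: 7.7
tool_pos: [0.4953, 0.0285, 0.1685]
eef_rot: [0.124, 0.992, -0.0, -0.0]
contact_force: [0.6, 0.0, -2.8]
finger_gap: 0.0258
```

Run:
```python
from h import *
s=status.state();print(s["contact_force"],s["torque"],s["finger_gap"],s["tool_pos"])
plan(.498,.0385,.12,-.249)
a=optics.get_image("side")[140:320,180:420]; b=optics.get_image("wrist")
o=np.zeros((600,800,3),np.uint8); o[:,:]=0
o[:300,:400]=cv2.resize(a,(400,300)); o[300:,:400]=cv2.resize(b,(400,300)); t=optics.get_image("top")[200:350,220:420]; o[:300,400:]=cv2.resize(t,(400,300))
cv2.imwrite("pics/c3.png",o)
```

```text
[ 0.63638413  0.04153151 -2.76221524] [0.01318501 0.10929403 0.01961185] 0.02580702865973611 [0.49528035 0.02849309 0.16853144]
turn [-0. -0.  0.] shift cm [-0.02  1.04  4.85] t 7.7
```

View pics/c3.png

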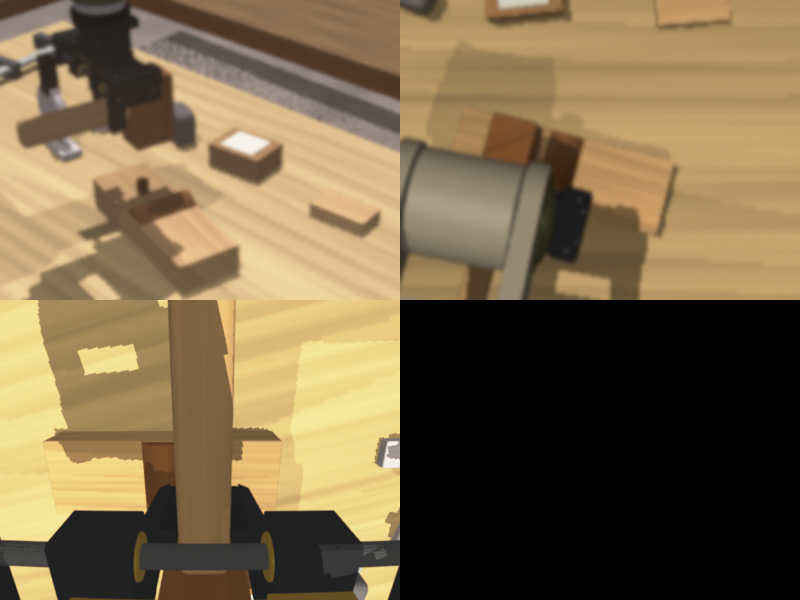

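The mallet is held level, with its head by the stud's +y end. Moving 1 cm sideways, then pressing down.

>>> apply_moves(
  rows=[
    [[0, 0.5, 0], [0, 0, 0], 1],
    [[0, 0.5, 1], [0, 0, 0], 1],
    [[0, 0, 1.5], [0, 0, 0], 1],
    [[0, 0, 1.5], [0, 0, 0], 1],
    [[0, 0, 1.2], [0, 0, 0], 1],
    [[0, 0, 0.6], [0, 0, 0], 1],
    [[0, 0, 0.3], [0, 0, 0], 1],
    [[0, 0, 0], [0, 0, 0], 1],
  ],
)

```text
clock: 8.65
tool_pos: [0.4978, 0.0387, 0.1076]
eef_rot: [0.124, 0.992, 0.0, -0.0]
contact_force: [-0.1, -1.0, -3.6]
finger_gap: 0.0256
```

>>> apply_moves(
  rows=[
    [[0, 0, 0.3], [0, 0, 0], 1],
    [[0, 0, 0.3], [0, 0, 0], 1],
    [[0, 0, 0.3], [0, 0, 0], 1],
    [[0, 0, 0], [0, 0, 0], 1],
  ],
)

```text
clock: 9.05
tool_pos: [0.498, 0.0386, 0.0989]
eef_rot: [0.124, 0.992, -0.0, 0.001]
contact_force: [0.1, -0.4, 1.1]
finger_gap: 0.0256
```

>>> apply_moves(
  rows=[
    [[0, 0, 0.3], [0, 0, 0], 1],
    [[0, 0, 0.3], [0, 0, 0], 1],
    [[0, 0, 0.3], [0, 0, 0], 1],
    [[0, 0, 0.3], [0, 0, 0], 1],
    [[0, 0, 0], [0, 0, 0], 1],
  ],
)

```text
clock: 9.55
tool_pos: [0.4979, 0.0386, 0.0865]
eef_rot: [0.124, 0.992, 0.0, 0.0]
contact_force: [0.2, 1.1, 1.7]
finger_gap: 0.0255
```

>>> apply_moves(
  rows=[
    [[0, 0, 0.2], [0, 0, 0], 1],
    [[0, 0, 0.2], [0, 0, 0], 1],
    [[0, 0, 0.1], [0, 0, 0], 1],
    [[0, 0, 0], [0, 0, 0], 1],
  ],
)

```text
clock: 9.95
tool_pos: [0.4978, 0.0387, 0.0831]
eef_rot: [0.124, 0.992, -0.0, 0.0]
contact_force: [-9.3, 2.5, 20.2]
finger_gap: 0.0253
```

Run:
```python
from h import *
s=status.state();print(s["contact_force"],s["torque"],s["finger_gap"],s["tool_pos"],s["clock"])
cv2.imwrite("pics/c4.png",cv2.resize(optics.get_image("side")[180:320,180:380],(800,560),interpolation=cv2.INTER_CUBIC))
```

```text
[-9.34640679  2.54799396 20.24366788] [0.22372108 1.33724193 0.09893628] 0.025292502422018297 [0.4978035  0.03873948 0.08314287] 9.95
```

View pics/c4.png

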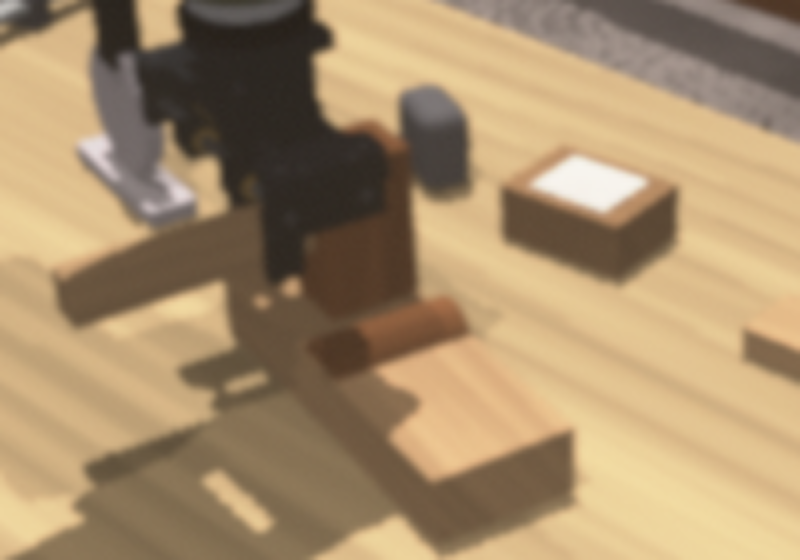

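The head is sitting on the stud, with 23 N of reaction at TCP z 0.083. That fits a flush peg. One more small press, then I'll lift, move aside and look.

>>> apply_moves(
  rows=[
    [[0, 0, 0.1], [0, 0, 0], 1],
    [[0, 0, 0], [0, 0, 0], 1],
    [[0, 0, -0.5], [0, 0, 0], 1],
    [[0, 0, -1.5], [0, 0, 0], 1],
    [[0, 0, -2], [0, 0, 0], 1],
    [[0, 0, -2], [0, 0, 0], 1],
    [[0, -2, -1], [0, 0, 0], 1],
    [[-0.5, -3, -0.5], [0, 0, 0], 1],
    [[-1, -3, 0], [0, 0, 0], 1],
    [[-1, -3, 0], [0, 0, 0], 1],
  ],
)

```text
clock: 11.0
tool_pos: [0.4946, -0.0752, 0.1552]
eef_rot: [0.124, 0.992, 0.0, -0.0]
contact_force: [0.8, -0.1, -3.8]
finger_gap: 0.0255
```

Run:
```python
from h import *
import pickle
s=status.state();print(s["contact_force"],s["tool_pos"],s["clock"])
a=optics.get_image("wrist"); pickle.dump((s,),open("w5.pkl","wb"));cv2.imwrite("pics/w5full.png",a)
t=optics.get_image("side")[220:320,220:340]
o=np.zeros((600,800,3),np.uint8); o[:300,:400]=cv2.resize(a,(400,300)); o[:,400:]=0; o[:333,400:]=cv2.resize(t,(400,333))
cv2.imwrite("pics/c5.png",o)
plan(.532,-.3155,.16,-.197)
```

```text
[ 0.78131204 -0.05367066 -3.79006802] [ 0.49455431 -0.07522936  0.15516661] 11.0
turn [-0.001 -0.001 -0.055] shift cm [ -8.31 -22.65  -0.5 ] t 11.1
```

View pics/c5.png

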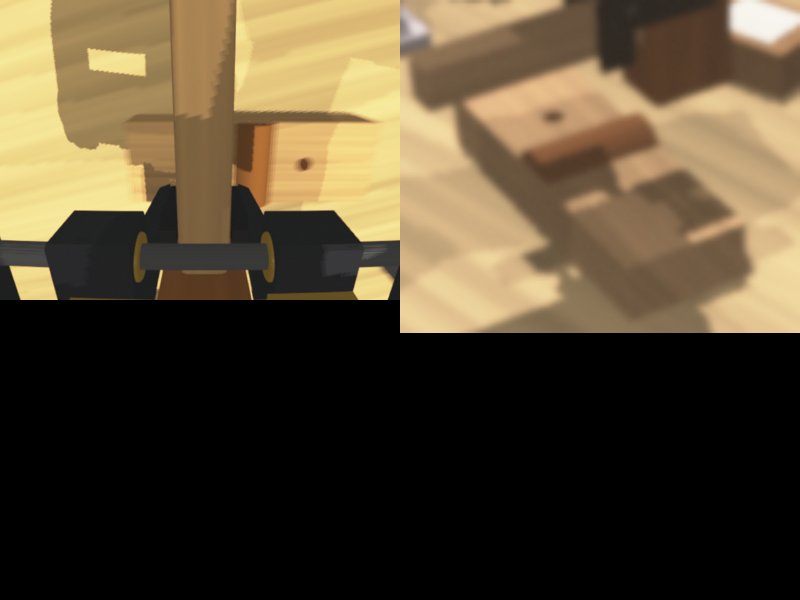

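The peg is flush: a flat dark disc at (552,117) in the side crop, with no height left. Returning the mallet to its old place.

>>> apply_moves(
  rows=[
    [[-1, -2.6, 0], [0, 0, -0.055], 1],
    [[-1, -3, 0], [0, 0, 0], 1],
    [[-1, -3, 0], [0, 0, 0], 1],
    [[-1, -3, 0], [0, 0, 0], 1],
    [[-1, -3, 0], [0, 0, 0], 1],
    [[-1, -3, 0], [0, 0, 0], 1],
    [[-1, -2.5, 0], [0, 0, 0], 1],
    [[-1, -1.5, 0], [0, 0, 0], 1],
    [[-0.3, -0.5, 0], [0, 0, 0], 1],
    [[0, 0, 0], [0, 0, 0], 1],
  ],
)

```text
clock: 12.1
tool_pos: [0.5322, -0.3068, 0.1548]
eef_rot: [0.097, 0.995, 0.0, -0.001]
contact_force: [0.2, -0.7, -3.1]
finger_gap: 0.0254
```

>>> apply_moves(
  rows=[
    [[0, 0, 2], [0, 0, 0], 1],
    [[0, 0, 3], [0, 0, 0], 1],
    [[0, 0, 3], [0, 0, 0], 1],
    [[0, 0, 2], [0, 0, 0], 1],
    [[0, 0, 1], [0, 0, 0], 1],
    [[0, 0, 0.3], [0, 0, 0], 1],
    [[0, 0, 0.1], [0, 0, 0], 1],
    [[0, 0, 0], [0, 0, 0], 1],
  ],
)

```text
clock: 12.9
tool_pos: [0.5327, -0.3073, 0.0428]
eef_rot: [0.097, 0.995, -0.0, 0.001]
contact_force: [1.0, 0.5, -3.8]
finger_gap: 0.0254
```

>>> apply_moves(
  rows=[
    [[0, 0, 0.2], [0, 0, 0], 1],
    [[0, 0, 0.2], [0, 0, 0], 1],
    [[0, 0, 0], [0, 0, 0], 1],
  ],
)

```text
clock: 13.2
tool_pos: [0.5324, -0.3074, 0.0382]
eef_rot: [0.097, 0.995, -0.0, 0.0]
contact_force: [-1.1, 0.5, 0.4]
finger_gap: 0.0259
```

Touched down (the weight is off the wrist). Releasing, then rising.

>>> apply_moves(
  rows=[
    [[0, 0, 0], [0, 0, 0], 0.7],
    [[0, 0, 0], [0, 0, 0], 0.3],
    [[0, 0, 0], [0, 0, 0], 0],
    [[0, 0, 0], [0, 0, 0], 0],
    [[0, 0, 0], [0, 0, 0], 0],
    [[0, 0, 0], [0, 0, 0], 0],
    [[0, 0, 0], [0, 0, 0], 0],
  ],
)

```text
clock: 13.9
tool_pos: [0.5323, -0.3072, 0.0377]
eef_rot: [0.097, 0.995, -0.0, 0.0]
contact_force: [-0.1, -0.1, -1.0]
finger_gap: 0.072
```

>>> apply_moves(
  rows=[
    [[0, 0, -1], [0, 0, 0], 0],
    [[0, 0, -2], [0, 0, 0], 0],
    [[0, 0, -3], [0, 0, 0], 0],
    [[0, 0, -3], [0, 0, 0], 0],
    [[0, 0, -3], [0, 0, 0], 0],
    [[0, 0, -4], [0, 0, 0], 0],
    [[0, 0, -4], [0, 0, 0], 0],
    [[0, 0, -3], [0, 0, 0], 0],
    [[0, 0, -1], [0, 0, 0], 0],
  ],
)

```text
clock: 14.8
tool_pos: [0.5327, -0.3075, 0.2818]
eef_rot: [0.097, 0.995, -0.002, 0.002]
contact_force: [-0.5, -0.5, -0.6]
finger_gap: 0.0881
```

Run:
```python
from h import *
s=status.state();print(s["contact_force"],s["finger_gap"],s["tool_pos"],s["clock"])
plan(.46,.27,.30,-.18)
```

```text
[-0.53115307 -0.47903201 -0.576671  ] 0.08812920981268625 [ 0.5326845  -0.30754993  0.281807  ] 14.8
turn [-0.003  0.005 -0.014] shift cm [17.49 55.52 -1.82] t 14.8
```

>>> apply_moves(
  rows=[
    [[0.5, 1.5, 0], [0, 0, -0.014], 0],
    [[0.9, 3, 0], [0, 0, 0], 0],
    [[0.9, 3, 0], [0, 0, 0], 0],
    [[0.9, 3, 0], [0, 0, 0], 0],
    [[0.9, 3, 0], [0, 0, 0], 0],
    [[0.9, 3, 0], [0, 0, 0], 0],
    [[0.9, 3, 0], [0, 0, 0], 0],
    [[0.9, 3, 0], [0, 0, 0], 0],
    [[0.9, 3, 0], [0, 0, 0], 0],
    [[0.9, 3, 0], [0, 0, 0], 0],
  ],
)

```text
clock: 15.8
tool_pos: [0.4981, -0.0101, 0.2769]
eef_rot: [0.09, 0.996, 0.0, -0.001]
contact_force: [-0.8, -0.3, 0.2]
finger_gap: 0.0879
```

>>> apply_moves(
  rows=[
    [[0.9, 3, 0], [0, 0, 0], 0],
    [[0.9, 3, 0], [0, 0, 0], 0],
    [[0.9, 3, 0], [0, 0, 0], 0],
    [[0.9, 3, 0], [0, 0, 0], 0],
    [[0.9, 3, 0], [0, 0, 0], 0],
    [[0.9, 3, 0], [0, 0, 0], 0],
    [[0.9, 3, 0], [0, 0, 0], 0],
    [[0.9, 3, 0], [0, 0, 0], 0],
    [[1, 2, 0], [0, 0, 0], 0],
    [[0, 0, 0], [0, 0, 0], 0],
  ],
)

```text
clock: 16.8
tool_pos: [0.4635, 0.2609, 0.2767]
eef_rot: [0.088, 0.996, -0.0, -0.001]
contact_force: [-0.0, -0.5, -0.6]
finger_gap: 0.0886
```

Run:
```python
from h import *
import pickle
s=status.state(); im=optics.get_image("wrist"); pickle.dump((s,),open("w6.pkl","wb")); cv2.imwrite("pics/w6.png",im)
cv2.imwrite("pics/top6.png",optics.get_image("top"));cv2.imwrite("pics/side6.png",optics.get_image("side"))
print(s["tool_pos"],s["clock"],s["joints"])
```

```text
[0.46350895 0.26087311 0.2767492 ] 16.8 [ 2.92004747e-01  3.04438863e-01  1.40972772e+00  4.01163980e-04
  1.42914816e+00 -1.10204524e+00]
```

View pics/w6.png

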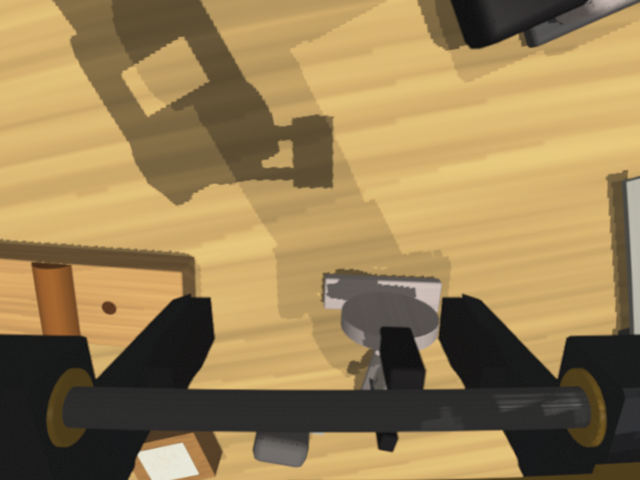

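The gauge's foot near edge runs about (324,275)–(441,280), and the black grip spans columns ~381–424 below row 329. The flush peg is at (109,308). Measuring the grip by mask.

Run:
```python
from h import *
import pickle
np.set_printoptions(precision=4,suppress=True)
s=pickle.load(open("w6.pkl","rb"))[0]; W=cam("wrist",s)
im=cv2.imread("pics/w6.png"); g=im.max(2)
for r in range(326,388,6):
    x=np.nonzero(g[r,360:440]<45)[0]+360; print(r,(x.min(),x.max(),len(x)) if len(x) else None, g[r,392:420:6])
f=onz(W,[(324,275),(441,280)],.014); d=f[1]-f[0]; print("foot near edge",f,np.linalg.norm(d),"psi",np.arctan2(-d[0],d[1]))
q=np.array([d[1],-d[0],0])/np.linalg.norm(d); print("foot c",f.mean(0)+.018*q)
print("grip near face base",onz(W,[(381,329),(412,329)],.1)); 
t=cv2.imread("pics/top6.png")
T=cam("top"); m=t[235:285,130:205].max(2)
cv2.imwrite("pics/x.png",np.hstack([cv2.resize(t[235:285,125:205],(800,500),interpolation=cv2.INTER_CUBIC)]))
```

```text
326 None [63 68 76 87 85]
332 (np.int64(381), np.int64(411), 31) [18 20 19 21 86]
338 (np.int64(381), np.int64(412), 32) [ 21  18  18  21 179]
344 (np.int64(381), np.int64(415), 35) [ 17  18  20  17 102]
350 (np.int64(380), np.int64(417), 38) [20 16 21 23 22]
356 (np.int64(381), np.int64(418), 38) [18 22 20 17 22]
362 (np.int64(382), np.int64(421), 40) [19 21 20 18 18]
368 (np.int64(383), np.int64(423), 41) [22 24 24 24 23]
374 (np.int64(384), np.int64(423), 40) [30 36 36 36 36]
380 (np.int64(386), np.int64(422), 37) [32 35 35 34 34]
386 (np.int64(387), np.int64(421), 35) [32 32 34 34 32]
foot near edge [[0.5557 0.2423 0.014 ]
 [0.583  0.3623 0.014 ]] 0.12305765077947126 psi -0.2234692795288784
foot c [0.5869 0.2984 0.014 ]
grip near face base [[0.5779 0.2887 0.1   ]
 [0.5827 0.3151 0.1   ]]
```

Run:
```python
from h import *
import pickle
np.set_printoptions(precision=4,suppress=True)
s=pickle.load(open("w6.pkl","rb"))[0]; W=cam("wrist",s)
e=onz(W,[(382.5,370),(424,370)],.16); d=e[1]-e[0]; n=np.array([d[1],-d[0],0])/np.linalg.norm(d); print(e,np.linalg.norm(d),"psi",np.arctan2(-d[0],d[1]),"c",e.mean(0)+.012*n)
e=onz(W,[(382.5,370),(387,387),(424,370),(420.5,387)],.16); print(e)
```

```text
[[0.5758 0.2827 0.16  ]
 [0.5814 0.3126 0.16  ]] 0.030425673602748653 psi -0.18399882691521152 c [0.5904 0.2955 0.16  ]
[[0.5758 0.2827 0.16  ]
 [0.5913 0.2841 0.16  ]
 [0.5814 0.3126 0.16  ]
 [0.5959 0.3086 0.16  ]]
```

View pics/x.png

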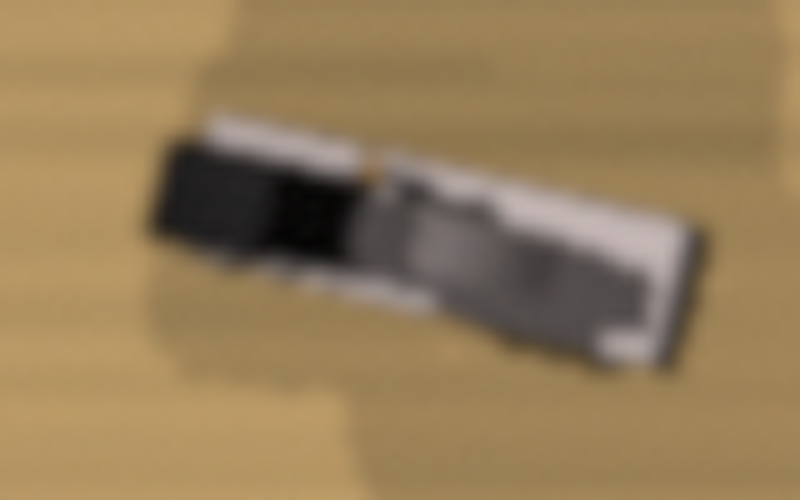

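Grip top centre is about (0.589,0.297) from both views, yaw about −0.21 (foot edge −0.22, grip −0.18, top view −0.21). The dial faces away from the robot. I'll take the gauge with the tool turned half round, so the wrist camera looks down the dial face and sees pointer and mark together.

>>> apply_moves(
  rows=[
    [[0, 0, 0], [0, 0, 0.1], 0],
    [[0, 0, 0], [0, 0, 0.145], 0],
    [[0, 0, 0], [0, 0, 0.145], 0],
    [[0, 0, 0], [0, 0, 0.145], 0],
    [[0, 0, 0], [0, 0, 0.145], 0],
    [[0, 0, 0], [0, 0, 0.145], 0],
    [[0, 0, 0], [0, 0, 0.145], 0],
    [[0, 0, 0], [0, 0, 0.145], 0],
    [[0, 0, 0], [0, 0, 0.145], 0],
    [[0, 0, 0], [0, 0, 0.145], 0],
  ],
)

```text
clock: 17.95
tool_pos: [0.465, 0.2578, 0.2776]
eef_rot: [0.715, 0.699, -0.0, 0.0]
contact_force: [-0.1, -0.8, -0.5]
finger_gap: 0.0881
```

>>> apply_moves(
  rows=[
    [[0, 0, 0], [0, 0, 0.145], 0],
    [[0, 0, 0], [0, 0, 0.145], 0],
    [[0, 0, 0], [0, 0, 0.145], 0],
    [[0, 0, 0], [0, 0, 0.145], 0],
    [[0, 0, 0], [0, 0, 0.145], 0],
    [[0, 0, 0], [0, 0, 0.145], 0],
    [[0, 0, 0], [0, 0, 0.145], 0],
    [[0, 0, 0], [0, 0, 0.145], 0],
    [[0, 0, 0], [0, 0, 0.145], 0],
    [[0, 0, 0], [0, 0, 0.145], 0],
  ],
)

```text
clock: 18.95
tool_pos: [0.465, 0.2578, 0.2776]
eef_rot: [0.999, 0.05, -0.0, 0.0]
contact_force: [-0.3, -0.9, -0.5]
finger_gap: 0.0884
```

>>> apply_moves(
  rows=[
    [[0, 0, 0], [0, 0, 0.14], 0],
    [[0, 0, 0], [0, 0, 0.1], 0],
    [[0, 0, 0], [0, 0, 0], 0],
  ],
)

```text
clock: 19.25
tool_pos: [0.465, 0.258, 0.2776]
eef_rot: [0.998, -0.068, -0.0, 0.0]
contact_force: [-0.3, 0.2, 1.0]
finger_gap: 0.0877
```

Run:
```python
from h import *
plan(.589,.297,.22,-.21-np.pi); print(status.state()["joints"])
```

```text
turn [0.    0.    0.074] shift cm [11.32 -6.4   5.76] t 19.25
[ 2.86115546e-01  3.02945330e-01  1.40958391e+00 -1.74607049e-04
  1.42937083e+00  1.99251517e+00]
```

>>> apply_moves(
  rows=[
    [[0, 0, 0], [0, 0, 0.074], 0],
    [[1.5, -1, 0], [0, 0, 0], 0],
    [[2.5, -1.5, 0], [0, 0, 0], 0],
    [[2.5, -1.5, 1], [0, 0, 0], 0],
    [[2.5, -1.4, 2], [0, 0, 0], 0],
    [[1.5, -0.8, 2], [0, 0, 0], 0],
    [[0.8, -0.2, 0.8], [0, 0, 0], 0],
    [[0, 0, 0], [0, 0, 0], 0],
    [[0, 0, 0], [0, 0, 0], 0],
  ],
)

```text
clock: 20.15
tool_pos: [0.5883, 0.2981, 0.2208]
eef_rot: [0.995, -0.103, 0.0, -0.0]
contact_force: [0.1, 0.0, 0.6]
finger_gap: 0.0882
```

Run:
```python
from h import *
np.set_printoptions(precision=4,suppress=True)
plan(.589,.297,.121,-.21-np.pi)
s=status.state(); im=optics.get_image("wrist"); cv2.imwrite("pics/w7.png",im); W=cam("wrist",s)
g=im.max(2)
# predicted grip outline
c,n=np.cos(-.21),np.sin(-.21); u=np.array([c,n,0]);v=np.array([-n,c,0]); o=np.array([.589,.297,0])
P=[o+a*u+b*v+[0,0,z] for z in(.16,.1) for a,b in((.012,-.014),(.012,.014),(-.012,.014),(-.012,-.014))]
print(proj(W,P))
for r in range(190,360,12):
    x=np.nonzero(g[r,230:430]<50)[0]+230; print(r,(x.min(),x.max(),len(x)) if len(x) else None)
```

```text
turn [-0.    -0.001  0.003] shift cm [0.09 0.09 9.98] t 20.15
[[355.138  238.588 ]
 [300.3235 238.3245]
 [300.9776 281.4838]
 [353.9512 281.7344]
 [349.1992 209.6392]
 [305.8093 209.4286]
 [306.1688 244.6121]
 [348.429  244.8149]]
190 (np.int64(316), np.int64(333), 10)
202 None
214 (np.int64(303), np.int64(345), 43)
226 (np.int64(301), np.int64(347), 47)
238 (np.int64(298), np.int64(349), 52)
250 (np.int64(299), np.int64(349), 51)
262 (np.int64(299), np.int64(348), 50)
274 (np.int64(300), np.int64(347), 48)
286 None
298 None
310 None
322 None
334 None
346 None
358 None
```

The prediction matches the picture within about 2 mm in y. Correcting and going down.

>>> apply_moves(
  rows=[
    [[0.1, -0.1, 1], [0, 0, 0], 0],
    [[0, 0, 2.5], [0, 0, 0], 0],
    [[0, 0, 2.5], [0, 0, 0], 0],
    [[0, 0, 2.5], [0, 0, 0], 0],
    [[0, 0, 1.2], [0, 0, 0], 0],
    [[0, 0, 0.3], [0, 0, 0], 0],
    [[0, 0, 0], [0, 0, 0], 0],
  ],
)

```text
clock: 20.9
tool_pos: [0.5897, 0.2994, 0.1204]
eef_rot: [0.995, -0.103, 0.0, -0.0]
contact_force: [-0.6, -0.7, 0.4]
finger_gap: 0.0882
```

>>> apply_moves(
  rows=[
    [[0, 0, 0], [0, 0, 0], 1],
    [[0, 0, 0], [0, 0, 0], 1],
    [[0, 0, 0], [0, 0, 0], 1],
    [[0, 0, 0], [0, 0, 0], 1],
    [[0, 0, 0], [0, 0, 0], 1],
    [[0, 0, 0], [0, 0, 0], 1],
    [[0, 0, 0], [0, 0, 0], 1],
    [[0, 0, 0], [0, 0, 0], 1],
  ],
)

```text
clock: 21.7
tool_pos: [0.5896, 0.2992, 0.1197]
eef_rot: [0.995, -0.103, -0.0, 0.0]
contact_force: [0.4, 0.2, 0.6]
finger_gap: 0.0277
```

Run:
```python
from h import *
s=status.state();print(s["tool_pos"],s["contact_force"],s["finger_gap"])
im=optics.get_image("wrist"); cv2.imwrite("pics/w8.png",im)
cv2.imwrite("pics/w8c.png",cv2.resize(im[170:320,220:420],(800,600),interpolation=cv2.INTER_CUBIC))
```

```text
[0.5895577  0.29923168 0.11970608] [0.37314279 0.17619002 0.60291093] 0.027748024314369908
```

View pics/w8c.png

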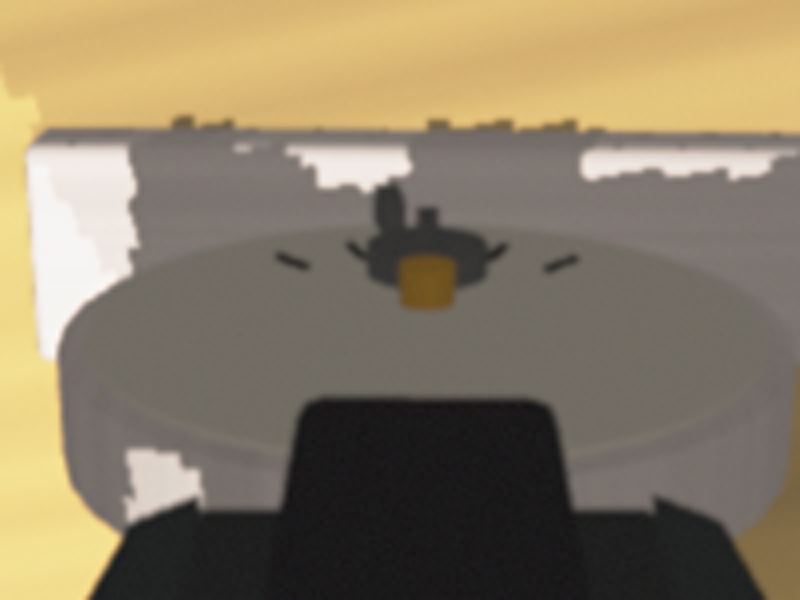

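The dial face is visible: hub at crop (427,282), pointer tip at (428,215), mark tab at (390,208) leaning to the gauge's +y side. The grip is sound (gap 27.7 mm). Working out the mark angle.

```bash
cat > pm.py <<'E'
from h import *
from scipy.optimize import brentq
def dark_cols(im,r,a,b):
    g=im[r,a:b].astype(float).mean(1); w=np.clip(95-g,0,None); return (w@np.arange(a,b))/w.sum() if w.sum()>20 else None, w.sum()
if __name__=="__main__":
    im=cv2.imread("pics/w8.png"); g=im.mean(2).astype(int)
    print("cols",list(range(308,336)))
    for r in range(213,236): print(r,*g[r,308:336])
    p=optics.camera_params("wrist"); f=240/np.tan(np.radians(p["fov_y"])/2); M=np.array(p["mount"])
    K=np.array([[f,0,p["cx"]],[0,f,p["cy"]],[0,0,1]]); c=(K,np.array(p["D"],float),M)
    for x0 in(.007,.010):
        for r in((427,282),(428,215),(428,208),(388,187),(390,208),(394,230)):
            uv=np.array(r)/4+[220,170]-.375
            o,d=ray(c,[uv]); q=o+d[0]*(x0-o[0])/d[0,0]; print(x0,r,np.round(q*1000,1))
E
python3 pm.py
```

```text
cols [308, 309, 310, 311, 312, 313, 314, 315, 316, 317, 318, 319, 320, 321, 322, 323, 324, 325, 326, 327, 328, 329, 330, 331, 332, 333, 334, 335]
213 235 234 235 234 235 234 235 235 229 217 213 214 211 190 149 124 121 122 122 122 122 121 121 121 122 121 122 122
214 233 233 234 233 234 233 233 231 211 163 145 147 145 136 124 119 120 121 120 122 121 121 121 120 120 120 120 121
215 212 222 231 233 230 221 210 203 174 122 103 109 116 119 120 120 120 120 120 120 120 120 119 120 120 120 120 119
216 151 180 219 230 222 184 138 123 107 80 74 90 110 119 121 121 120 121 120 120 120 120 121 120 120 120 120 120
217 119 138 179 206 192 148 88 62 58 54 54 70 98 117 120 121 120 119 119 120 120 120 120 120 120 119 121 120
218 117 120 138 151 136 106 69 52 51 50 49 59 84 109 119 120 119 120 120 119 119 119 119 119 119 120 119 120
219 119 118 120 120 110 90 63 50 52 52 51 54 74 101 118 119 120 119 119 120 119 118 118 119 120 119 119 118
220 118 118 118 117 110 88 61 51 52 53 53 54 69 95 116 119 117 116 117 117 116 117 120 119 119 118 118 119
221 118 118 118 117 110 88 60 52 54 55 53 53 63 92 114 115 1
[... 1079 characters left out ...]
 52 52 51
233 71 50 51 57 55 54 52 50 50 50 49 50 52 53 56 57 59 59 61 60 59 58 55 53 53 52 51 52
234 93 77 63 56 53 52 52 52 52 52 52 54 58 62 64 65 67 67 68 68 67 67 65 65 60 56 54 52
235 104 99 89 75 57 52 51 52 52 51 54 58 65 68 69 71 70 72 71 71 72 72 71 69 69 63 57 53
0.007 (427, 282) [ 7.   0.3 75.8]
0.007 (428, 215) [  7.    0.5 108.9]
0.007 (428, 208) [  7.    0.5 112.8]
0.007 (388, 187) [  7.   -6.1 125.4]
0.007 (390, 208) [  7.   -5.5 112.8]
0.007 (394, 230) [  7.   -4.7 100.7]
0.01 (427, 282) [10.   0.3 66.8]
0.01 (428, 215) [10.   0.4 98.5]
0.01 (428, 208) [ 10.    0.5 102.3]
0.01 (388, 187) [ 10.   -5.9 114.4]
0.01 (390, 208) [ 10.   -5.3 102.3]
0.01 (394, 230) [10.  -4.5 90.7]
```

The mark is about 0.135 rad toward +y (0.133–0.136 from its two ends). Lifting and carrying.

>>> apply_moves(
  rows=[
    [[0, 0, -0.5], [0, 0, 0], 1],
    [[0, 0, -1], [0, 0, 0], 1],
    [[0, 0, -2], [0, 0, 0], 1],
    [[0, 0, -2], [0, 0, 0], 1],
    [[0, 0, -2], [0, 0, 0], 1],
    [[0, 0, -2], [0, 0, 0], 1],
    [[0, 0, -1.5], [0, 0, 0], 1],
    [[0, 0, -0.5], [0, 0, 0], 1],
    [[0, 0, 0], [0, 0, 0], 1],
  ],
)

```text
clock: 22.65
tool_pos: [0.5896, 0.2993, 0.2353]
eef_rot: [0.995, -0.103, 0.0, -0.0]
contact_force: [0.4, -0.2, -3.9]
finger_gap: 0.0279
```

Run:
```python
from h import *
s=status.state();print(s["tool_pos"],s["contact_force"],s["finger_gap"])
plan(.5297,-.0095,.23,-.249-np.pi)
```

```text
[0.58963345 0.29927303 0.23533598] [ 0.38250744 -0.15247394 -3.86772441] 0.02786868015087214
turn [-0.    -0.001  0.042] shift cm [ 1.8  31.4   0.53] t 22.65
```

>>> apply_moves(
  rows=[
    [[0, 1, 0], [0, 0, 0.021], 1],
    [[0, 2, 0], [0, 0, 0.021], 1],
    [[0.2, 3, 0], [0, 0, 0], 1],
    [[0.2, 3, 0], [0, 0, 0], 1],
    [[0.2, 3, 0], [0, 0, 0], 1],
    [[0.2, 3, 0], [0, 0, 0], 1],
    [[0.2, 3, 0], [0, 0, 0], 1],
    [[0.2, 3, 0], [0, 0, 0], 1],
    [[0.2, 3, 0], [0, 0, 0], 1],
    [[0.2, 3, 0], [0, 0, 0], 1],
  ],
)

```text
clock: 23.65
tool_pos: [0.5382, 0.0318, 0.2339]
eef_rot: [0.992, -0.125, -0.001, 0.0]
contact_force: [0.6, -0.5, -3.5]
finger_gap: 0.0273
```

>>> apply_moves(
  rows=[
    [[0.2, 2, 0.2], [0, 0, 0], 1],
    [[0, 1.4, 0.2], [0, 0, 0], 1],
    [[0, 0.5, 0.1], [0, 0, 0], 1],
    [[0, 0, 0], [-0.035, 0, 0], 1],
    [[0, 0, 0], [-0.05, 0, 0], 1],
    [[0, 0, 0], [-0.05, 0, 0], 1],
    [[0, 0, 0], [0, 0, 0], 1],
    [[0, 0, 0], [0, 0, 0], 1],
  ],
)

```text
clock: 24.45
tool_pos: [0.5315, -0.0042, 0.2294]
eef_rot: [0.99, -0.124, -0.009, 0.066]
contact_force: [0.4, -0.3, -3.8]
finger_gap: 0.028
```

```bash
cat > tgt.py <<'E'
from h import *
def tgt(th,h=.1197,c=(.525,-.028),psi=-.249,press=0):
    s=status.state(); u=np.array([np.cos(psi),np.sin(psi),0]); v=np.array([-u[1],u[0],0]); k=np.array([0,0,1.])
    z=v*np.sin(th)+k*np.cos(th); Z=-z; B=R.from_matrix(np.c_[u,np.cross(Z,u),Z])
    P=np.array([*c,.037])+z*(.022+h-press); print(np.round(s["tool_pos"],4),s["contact_force"].round(1),s["torque"].round(2),round(float(s["finger_gap"]),4)); plan(*P,0,B)
E
python3 -c "
from tgt import *
tgt(.135)"
```

```text
[ 0.5315 -0.0042  0.2294] [ 0.4 -0.3 -3.8] [ 0.18  0.14 -0.05] 0.028
turn [-0.001  0.     0.001] shift cm [-0.05 -0.14  5.23] t 24.45
```

Lowering along the tool, with the last few mm in small steps.

>>> apply_moves(
  rows=[
    [[0, -0.1, 1], [0, 0, 0], 1],
    [[0, 0, 1.5], [0, 0, 0], 1],
    [[0, 0, 1.2], [0, 0, 0], 1],
    [[0, 0, 0.7], [0, 0, 0], 1],
    [[0, 0, 0.3], [0, 0, 0], 1],
    [[0, 0, 0.2], [0, 0, 0], 1],
    [[0, 0, 0.1], [0, 0, 0], 1],
    [[0, 0, 0], [0, 0, 0], 1],
    [[0, 0, 0], [0, 0, 0], 1],
  ],
)

```text
clock: 25.35
tool_pos: [0.5304, -0.0104, 0.1804]
eef_rot: [0.99, -0.124, -0.008, 0.067]
contact_force: [-0.5, -0.2, -4.2]
finger_gap: 0.0276
```

```bash
python3 -c "
from tgt import *
tgt(.135)"
```

```text
[ 0.5304 -0.0104  0.1804] [-0.5 -0.2 -4.2] [ 0.18  0.11 -0.02] 0.0276
turn [-0.    -0.001 -0.   ] shift cm [-0.08 -0.11  0.28] t 25.35
```

>>> apply_moves(
  rows=[
    [[0, -0.1, 0.1], [0, 0, 0], 1],
    [[0, 0, 0.1], [0, 0, 0], 1],
    [[0, 0, 0.1], [0, 0, 0], 1],
    [[0, 0, 0.1], [0, 0, 0], 1],
    [[0, 0, 0], [0, 0, 0], 1],
    [[0, 0, 0], [0, 0, 0], 1],
  ],
)

```text
clock: 25.95
tool_pos: [0.5309, -0.0099, 0.1774]
eef_rot: [0.99, -0.124, -0.007, 0.067]
contact_force: [-2.1, 1.5, 6.8]
finger_gap: 0.0277
```

Contact at the expected height, about 10 N. Checking pointer against mark.

>>> apply_moves(
  rows=[
    [[0, 0, 0], [0, 0, 0], 1],
    [[0, 0, 0], [0, 0, 0], 1],
    [[0, 0, 0], [0, 0, 0], 1],
    [[0, 0, 0], [0, 0, 0], 1],
    [[0, 0, 0], [0, 0, 0], 1],
    [[0, 0, 0], [0, 0, 0], 1],
  ],
)

```text
clock: 26.55
tool_pos: [0.5308, -0.0099, 0.1774]
eef_rot: [0.99, -0.124, -0.007, 0.067]
contact_force: [-2.0, 3.2, 7.1]
finger_gap: 0.0277
```

Run:
```python
from tgt import *
tgt(.135)
im=optics.get_image("wrist"); cv2.imwrite("pics/w9.png",im)
cv2.imwrite("pics/w9c.png",cv2.resize(im[195:270,277:377],(800,600),interpolation=cv2.INTER_CUBIC))
g=im.mean(2).astype(int)
print(*range(308,334))
for r in range(213,236): print(r,*g[r,308:334])
```

```text
[ 0.5308 -0.0099  0.1774] [-2.   3.2  7.1] [ 0.4   0.61 -0.03] 0.0277
turn [-0.    -0.002 -0.   ] shift cm [-0.12 -0.01 -0.  ] t 26.55
308 309 310 311 312 313 314 315 316 317 318 319 320 321 322 323 324 325 326 327 328 329 330 331 332 333
213 119 119 119 118 118 119 118 119 118 118 117 118 119 119 118 118 118 118 118 118 117 118 118 118 118 118
214 118 119 118 117 118 118 119 117 119 118 118 118 118 118 118 118 117 119 118 118 117 118 118 118 118 118
215 117 117 117 117 116 116 115 115 116 114 116 116 118 117 117 117 118 117 116 118 116 117 117 117 117 117
216 116 116 116 116 113 108 103 101 100 100 102 109 115 116 116 115 115 116 116 116 116 115 117 116 116 116
217 116 115 116 115 110 94 77 70 69 70 76 92 107 116 117 116 116 115 115 117 116 116 116 117 115 116
218 116 115 115 114 107 87 60 51 51 51 55 73 98 113 116 117 116 115 117 115 117 116 116 116 115 117
219 114 114 115 115 107 85 57 48 49 48 51 64 89 109 115 116 115 116 115 115 115 116 115 115 115 115
220 115 114 114 114 106 86 57 48 50 49 49 56 78 102 114 115 115 114 115 114 115 114 116 115 115 115
221 114 114 114 114 106 84 5
[... 607 characters left out ...]
 49 52 68 82 88 91 92 93 95 96 99 102 105
228 105 103 99 95 91 78 58 50 49 49 49 49 50 48 50 53 55 59 59 61 64 65 68 73 79 85
229 100 94 83 73 66 57 51 48 48 47 49 49 49 49 49 48 48 48 48 47 49 51 51 54 57 60
230 87 76 62 55 50 47 47 49 48 49 48 49 49 50 49 49 48 49 48 48 49 48 50 50 50 50
231 66 59 52 48 48 49 49 49 48 48 48 49 49 49 49 49 48 47 49 49 48 48 49 50 48 50
232 45 48 49 48 49 49 49 48 48 49 49 49 50 50 49 49 49 49 47 46 49 50 51 48 51 50
233 50 48 49 50 49 48 48 48 48 50 48 48 48 50 51 50 51 51 51 52 52 50 50 49 49 49
234 70 53 49 49 49 49 49 49 48 49 50 49 50 52 55 57 58 60 61 61 60 57 57 55 52 49
235 83 60 50 50 50 51 49 49 49 49 51 53 56 60 63 63 66 67 68 68 66 66 64 63 59 55
```

View pics/w9c.png

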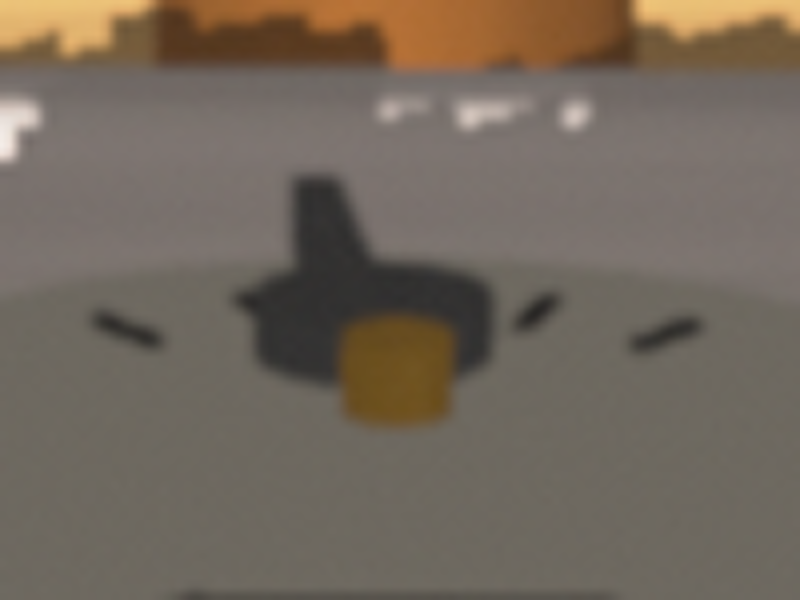

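Pointer and mark now line up: the pointer tip runs straight into the tab at crop (315,200)–(370,270). Its right edge (columns 321.1, 321.5 and 322.5 at rows 222, 223 and 225) fits a pointer angle of about 0.136, against a mark of about 0.137. Last, I'll check numerically that the mallet and bystanders are where they should be, then hand in.

Run:
```python
from h import *
from workcell import env
a=cv2.imread("pics/top0.png"); b=optics.get_image("top")
for n,(x0,x1,y0,y1) in dict(mallet=(400,450,235,345),tape=(203,245,180,212),carton=(255,308,172,215),wedge=(340,392,183,218)).items():
    d=[]
    for im in(a,b):
        h=cv2.cvtColor(im[y0:y1,x0:x1],cv2.COLOR_BGR2GRAY); m=h<105; ys,xs=np.nonzero(m); d.append((round(xs.mean()+x0,1),round(ys.mean()+y0,1),len(xs)) if len(xs) else None)
    print(n,d, round(float(np.abs(a[y0:y1,x0:x1].astype(int)-b[y0:y1,x0:x1]).mean()),1))
s=status.state(); print(s["clock"],s["contact_force"].round(1),abs(s["dq"]).max().round(4),s["finger_gap"])
print(env.job_done())
```

```text
mallet [(np.float64(422.9), np.float64(267.2), 743), (np.float64(413.6), np.float64(273.2), 371)] 12.9
tape [(np.float64(226.3), np.float64(197.0), 521), (np.float64(227.2), np.float64(197.3), 436)] 6.9
carton [(np.float64(289.3), np.float64(203.8), 307), (np.float64(288.3), np.float64(204.8), 287)] 8.3
wedge [(np.float64(367.4), np.float64(211.8), 47), (np.float64(362.8), np.float64(212.5), 19)] 8.2
26.65 [-1.2  1.7  7.1] 0.0027 0.027786460891253018
the job is handed in; nothing more can be done
None
```

Run:
```python
from h import *
T=cam("top")
for f in("top0","top6"):
    im=cv2.imread(f"pics/{f}.png")[225:350,390:460]; h=cv2.cvtColor(im,cv2.COLOR_BGR2HSV)
    m=((h[...,1]>135)&(h[...,2]<170)&(h[...,0]<14)).astype(np.uint8); n,l,st,c=cv2.connectedComponentsWithStats(m)
    i=1+st[1:,4].argmax(); print(f,st[i],c[i]+[390,225],onz(T,[c[i]+[390,225]],.09).round(3))
```

```text
the job is handed in; nothing more can be done
```

The job is handed in, with 26.65 s on the robot's clock. As far as my checks show everything is in place, but I got no clean picture check of the mallet after putting it down.

- **Peg:** I took the mallet by its handle and pressed the peg down with the head. At the stop the reaction was about 23 N, and a picture afterwards showed the peg flush.
- **Mallet:** I set it back within about 1 cm of its old place, far from the stud. Its weight came off the wrist before I let go.
- **Gauge:** I gripped it with the tool turned half round so the wrist camera could see the dial. It stands along the stud on the batten, leaning 0.135 rad with the +y end down.

**Last checks:**
- **Hold:** it presses on the batten with about 10 N, the arm is still, and the finger gap is 27.8 mm.
- **Pointer:** it reads about 0.136 rad against a mark of about 0.137 (±0.01). The dial was seen at a steep slant, so this relies on edge pixels and known sizes.
- **Tape measure and carton:** they have not visibly moved; their masks shifted by about 1 px.

**Check that disagreed:** in the final top view the mallet's dark-pixel count halved and its centre shifted. The wooden block's mask was too small to trust. I think changed shadows explain both, since the gripper never came near the block. I tried to confirm the mallet by colour, but that check was refused because the job was already handed in. So the mallet's pose rests on the touchdown readings alone.

I viewed 12 pictures, two over the budget of 10.

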